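# Sort the repotting leftovers on the window ledge

### The job

Sort the leftovers of the repotting into the three trays: the two terracotta pot feet lying flat, lip up, in the green tray, the two brass hose connectors standing upright in the blue tray, and the cork stopper standing upright in the dark wooden tray. Everything must rest on the floor of its tray, nothing on top of anything else or on a rim. Leave the white rabbit pot where it is.

Things in the scene. Friction and masses are not known exactly. Their poses are not given: they have to be found in the camera images.
- foot_a_mid (a point): terracotta pot foot (there are two alike): a block 60 x 28 x 30 mm (x, y, z) with a 10 mm high lip, 14 mm long, on top of its +x end, so 40 mm high there; about 0.1 kg. Lies on its flat 60 x 28 mm underside. The point is the middle of the block, 15 mm above the underside; x along its length, y across the 28 mm width, z up
- foot_b_mid (a point): terracotta pot foot (there are two alike): a block 60 x 28 x 30 mm (x, y, z) with a 10 mm high lip, 14 mm long, on top of its +x end, so 40 mm high there; about 0.1 kg. Lies on its flat 60 x 28 mm underside. The point is the middle of the block, 15 mm above the underside; x along its length, y across the 28 mm width, z up
- brass_a_mid (a point): brass hose connector (there are two alike): a round, stepped piece standing upright, 46 mm high; 32 mm diameter up to 14 mm, 26 mm diameter from 16 to 34 mm, then a 20 to 16 mm diameter spigot; about 0.07 kg. The point is on its axis, 23 mm above its underside; z up along the axis
- brass_b_mid (a point): brass hose connector (there are two alike): a round, stepped piece standing upright, 46 mm high; 32 mm diameter up to 14 mm, 26 mm diameter from 16 to 34 mm, then a 20 to 16 mm diameter spigot; about 0.07 kg. The point is on its axis, 23 mm above its underside; z up along the axis
- cork_mid (a point): cork stopper, light brown, standing upright on its narrow end: 36 mm high, 31 mm diameter below, 35 mm on top; about 0.015 kg. The point is on its axis, 18 mm above its underside; z up along the axis
- tray_green: green plastic tray, for the pot feet, with an open top, fixed to the ledge, 120 x 170 mm outside (x, y), 14 mm high; walls and floor 5 mm thick, so 110 x 160 mm inside and inner floor 5 mm above the ledge. Origin: centre of its underside, on the ledge; y along its long side, z up
- tray_blue: blue plastic tray, for the brass connectors, with an open top, fixed to the ledge, 120 x 170 mm outside (x, y), 14 mm high; walls and floor 5 mm thick, so 110 x 160 mm inside and inner floor 5 mm above the ledge. Origin: centre of its underside, on the ledge; y along its long side, z up
- tray_wood: dark wooden tray, for the cork, with an open top, fixed to the ledge, 120 x 170 mm outside (x, y), 14 mm high; walls and floor 5 mm thick, so 110 x 160 mm inside and inner floor 5 mm above the ledge. Origin: centre of its underside, on the ledge; y along its long side, z up
- rabbit_pot: small white ceramic plant pot with two upright ears, 76 mm diameter, 101 mm high over the ears, loose, to be left alone. Origin: centre of its underside, on the ledge

How it is judged:
By the outcome, as a careful person would: the job done as asked, in the order asked, and still so for the second after the job is handed in, with the robot touching nothing.
It also fails if it takes over 131 s, if anything falls off the work surface, if the arm or the gripper's body presses on something with over 40 N, if the wrist force passes 120 N, or if a joint passes its speed limit or range.

### The arm

A 7-joint arm with a two-finger parallel gripper is mounted at the origin on the work surface. World frame = base frame: x ahead of the robot, y to its left, z up, the work surface at z = 0. Lengths are in m, angles in rad, forces in N, time in s.
With the tool pointing down it reaches from about 0.4 to 0.875 m from the base axis. Payload 19.3 kg.
Tool frame: the origin (TCP) lies on the front face of the gripper's body, between the roots of the fingers; the fingertips stand 73 mm ahead of it and the grasp point (between the pads) lies 54 mm ahead of it; z points along the fingers, y is the direction in which the jaws open and shut (so a half turn about z gives the same grasp; the last joint's range is limited). The gripper opens to 85 mm and grips with 20 to 120 N. Pads are 22 mm wide; open, the fingers measure 114 mm over their backs; the gripper's body (76 mm by 85 mm) begins 54 mm behind the grasp point. The pads swing forward as they close: fully open they stand 13 mm farther back than shut.
Start: joints at [1.215, 0.521, -0.036, 1.599, 0.021, 1.021, -0.113], TCP at [0.176, -0.6, 0.304] pointing down, gripper open.
Joint ranges: [-2.91, 2.91], [-0.3, 2.13], [-1.5, 1.42], [0.17, 2.43], [-1.26, 4.41], [0.16, 1.93], [-2.52, 2.52]. Speed limits (rad/s): [1.89, 1.89, 2.39, 2.39, 3.01, 3.01, 3.01].

### API

Orientations are given as [roll, pitch, yaw] about the fixed x, y, z axes, in that order (R = Rz(yaw) Ry(pitch) Rx(roll)).
In Python, from workcell import bot gives the robot as it stands.
- The arm moves only by the shell command python3 -m crank 'ROWS' [OPENING] [FORCE]. ROWS is a JSON object of lists of equal length, an entry for each row: "travel": the shift along the world's x, y, z in cm, a list of three; "rot": the turn, a rotation vector about the world's x, y, z in degrees, a list of three. A call has 1 to 8 rows; each row is the pose to reach, as a shift and turn from the pose commanded when the call began; what a row does not reach only later rows make up. A row lasts 1/10 s, in which the tool goes at most 50 mm and 8.59 degrees, less where a joint would pass 70% of its speed; a pose out of reach is approached as far as the arm can. A call with a gripper value outside its range is refused whole. OPENING is the opening, from -1 (shut) to 1 (fully open), so that 0 is half open, set as the call begins (- or left out, the last holds). The fingers move at their own pace and stop on an object; FORCE is the grip in N (left out, the last holds). Time passes only in rows, so rows that repeat a pose let the fingers close. It gives the time, the measured TCP pose, the force and the opening at its end, in the units of the state.
- bot.observe(): the state, without advancing time (a new reading comes with each control period).
- bot.grab_frame(name): name is "side" or "top"; returns the picture (480x640x3 uint8, red, green, blue); there is no depth.
- bot.camera_model(name): a dict with "fx", "fy", "cx", "cy" (pixels), "R" (3x3) and "t" (3): a world point X has camera coordinates R X + t. Camera axes: x right, y down, z forward; pixel columns grow to the right and rows downward; lengths in m; the calibration is good to about 2 mm. A picture is of the moment at which its call begins. camera_model takes no time and is no camera call.
- bot.job_done(): hands the job in, once; it reports no verdict.
Trained networks look in the newest picture that a camera, given by its name, has taken for a name from the list of things; names that differ only in an ending like _2 or _b are one class to them, and where a whole thing is asked for, a point or a joint stands for the part that bears it (a point fixed in the world has none). Each returns a list of dicts, best first, with "conf" (0 to 1); they miss things now and then, are a little off and sometimes report something else, mostly with a low value. They report only what shows in the picture. A call takes as long as a camera call.
- bot.silhouettes(camera, thing): "pixels" (480x640 bool, what is visible of it) and "box" ([centre column, centre row, width, height] in pixels, round what is visible of it).
The state is a dict: "clock": time; "qpos": joint angles; "qd": joint speeds; "joint_efforts": joint torques, N m; "position": TCP position; "tool_rot": TCP orientation; "force": force on the tool from outside, world axes, zero at the start; "moment": the same for the moment, N m; "grip_width": finger opening in m.
Only numpy, scipy, OpenCV 4.12 (cv2) and the standard library are available. Lean on these libraries where they do the work, as an engineer would, in place of code of your own. Each camera call takes 0.05 s, during which the arm holds its last target.

## Working session

There is one attempt and no reset: what is moved stays moved. The work goes in short steps, Python scripts to look and compute and a shell command to move; the robot and the scene stay as the last step left them, time stands still between calls to the robot, and variables do not carry over. Pictures are saved under pics/ and viewed, and the job is handed in when it is done.

```bash
mkdir -p pics; ls; python3 - <<'E'
from workcell import bot
import cv2
s=bot.observe(); print({k:s[k] for k in ("clock","position","tool_rot","grip_width")})
for n in("side","top"):
    im=bot.grab_frame(n); cv2.imwrite(f"pics/{n}0.png",im[:,:,::-1])
    c=bot.camera_model(n); print(n,c)
E
```

```text
pics
{'clock': 0.0, 'position': array([ 0.17610121, -0.59943154,  0.30332579]), 'tool_rot': array([-3.14048190e+00,  4.92669614e-05,  2.85730903e-01]), 'grip_width': 0.08556904872894207}
side {'fx': 529.98493258888, 'fy': 529.98493258888, 'cx': 314.77067488354214, 'cy': 240.330976361059, 'R': array([[ 0.87697189, -0.48053162, -0.00310794],
       [-0.32059271, -0.58024049, -0.74869305],
       [ 0.35796733,  0.65757915, -0.66290954]]), 't': array([-0.5030559 ,  0.2222887 ,  0.78207583])}
top {'fx': 586.6554662387998, 'fy': 586.6554662387998, 'cx': 323.9213205895479, 'cy': 227.63299859846146, 'R': array([[ 0.00450993, -0.99998337, -0.00359423],
       [-0.98554764, -0.00383612, -0.16935505],
       [ 0.16933845,  0.00430606, -0.98554855]]), 't': array([-5.60423457e-04,  5.48339207e-01,  1.21873539e+00])}
```

View pics/side0.png

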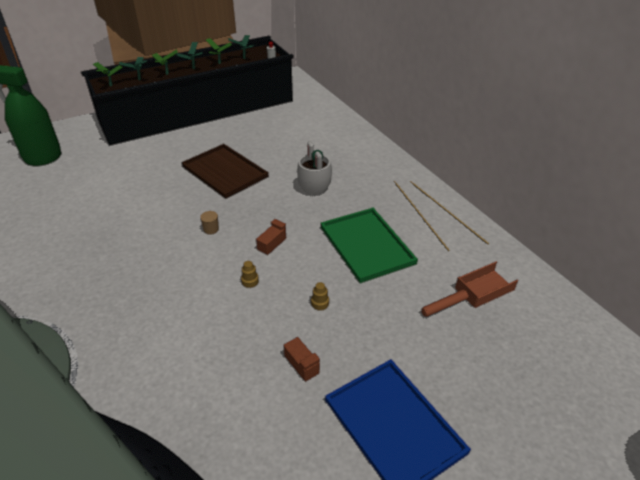

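View pics/top0.png

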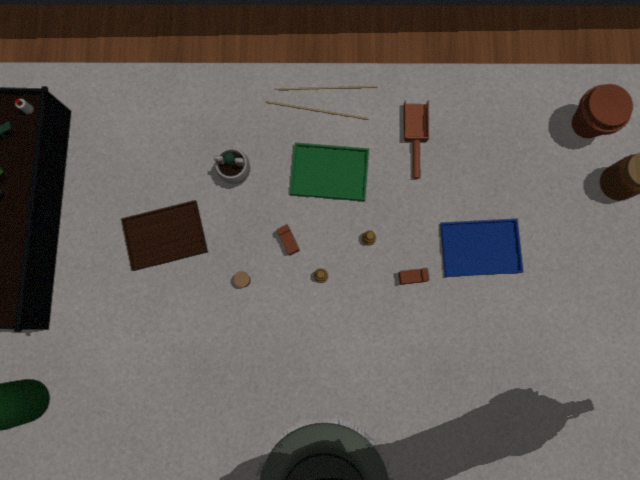

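The side view shows the cork (210,222), feet (271,237) and (302,358), brass (250,275) and (320,296), plus trays and the rabbit (314,175). The top view shows the same things. Next I'll fit poses to the silhouettes.

```bash
cat > h.py <<'E'
from workcell import bot
import numpy as np, cv2
from scipy.optimize import minimize
C={n:bot.camera_model(n) for n in("side","top")}
def proj(n,P):
    c=C[n]; q=np.atleast_2d(P)@c["R"].T+c["t"]
    return np.c_[c["fx"]*q[:,0]/q[:,2]+c["cx"], c["fy"]*q[:,1]/q[:,2]+c["cy"]]
def back(n,uv,z):
    c=C[n]; d=c["R"].T@np.array([(uv[0]-c["cx"])/c["fx"],(uv[1]-c["cy"])/c["fy"],1]); o=-c["R"].T@c["t"]
    return o+d*(z-o[2])/d[2]
def box(x0,x1,y0,y1,z0,z1): return np.array([[x,y,z] for x in(x0,x1) for y in(y0,y1) for z in(z0,z1)],float)/1000
def cone(*zr):
    a=np.linspace(0,2*np.pi,24,endpoint=False)
    return np.array([[r*np.cos(t),r*np.sin(t),z] for z,r in zr for t in a])/1000
M={"foot":[box(-30,30,-14,14,0,30),box(16,30,-14,14,0,40)],
"brass":[cone((0,16),(14,16)),cone((14,16),(16,13)),cone((16,13),(34,13)),cone((34,10),(46,8))],
"cork":[cone((0,15.5),(36,17.5))],
"tray":[box(-60,60,-85,85,0,14)],
"rabbit":[cone((0,38),(66,38))]}
S=8
def render(n,m,p,z=0):
    R=np.array([[np.cos(p[2]),-np.sin(p[2]),0],[np.sin(p[2]),np.cos(p[2]),0],[0,0,1]])
    im=np.zeros((480,640),np.uint8)
    for h in M[m]:
        uv=proj(n,h@R.T+[p[0],p[1],z])
        cv2.fillConvexPoly(im,cv2.convexHull(np.round(uv*16).astype(np.int32)),255,cv2.LINE_AA,4)
    return im/255.
def fit(m,masks,p0,yaws,z=0):
    best=None
    f=lambda p:sum(np.abs(render(n,m,p,z)-k).sum()/k.sum() for n,k in masks.items())
    for y in yaws:
        sx=np.array([[0,0,0],[.01,0,0],[0,.01,0],[0,0,.2]])+[p0[0],p0[1],y]
        r=minimize(f,[p0[0],p0[1],y],method="Nelder-Mead",options=dict(initial_simplex=sx,xatol=2e-4,fatol=1e-4,maxiter=150))
        if best is None or r.fun<best[1]: best=(r.x,r.fun)
    return best
def cen(k):
    v,u=np.nonzero(k); return u.mean(),v.mean()
def find(thing,m,z=0,cams=("side","top"),hz=.015,minc=.3):
    D={n:[d for d in bot.silhouettes(n,thing) if d["conf"]>minc] for n in cams}
    out=[]
    print(thing,{n:[(round(d["conf"],2),[int(b) for b in d["box"]]) for d in D[n]] for n in D})
    for d in D["top"]:
        w=back("top",cen(d["pixels"]),z+hz)
        masks={"top":d["pixels"].astype(float)}
        c=[(np.linalg.norm(back("side",cen(e["pixels"]),z+hz)[:2]-w[:2]),i) for i,e in enumerate(D.get("side",[]))]
        if c and min(c)[0]<.04: masks["side"]=D["side"][min(c)[1]]["pixels"].astype(float)
        yaws=np.arange(8)*np.pi/4 if m=="foot" else ([0,.8,1.57,2.3] if m=="tray" else [0])
        p,e=fit(m,masks,w,yaws,z)
        print("  ",m,np.round(p[:2]*100,2),"yaw",round(np.degrees(p[2]),1),"err",round(e,3),list(masks))
        if m!="tray" and len(masks)==2:
            for n in masks: 
                q,_=fit(m,{n:masks[n]},p,[p[2]],z); print("      only",n,np.round(q[:2]*100,2),round(np.degrees(q[2]),1))
        out.append(p)
    return out
E
python3 - <<'E'
from h import *
for n in C: bot.grab_frame(n)
find("foot_a_mid","foot"); find("brass_a_mid","brass",hz=.02); find("cork_mid","cork",hz=.018)
for t in("green","blue","wood"): find("tray_"+t,"tray",hz=.01)
find("rabbit_pot","rabbit",hz=.04)
print(bot.observe()["clock"])
E
```

```text
foot_a_mid {'side': [(0.67, [301, 359, 42, 43])], 'top': [(0.62, [414, 275, 31, 13])]}
   foot [ 44.59 -19.03] yaw 275.5 err 0.357 ['top', 'side']
      only top [ 44.76 -19.05] 276.1
      only side [ 44.42 -19.11] 272.8
brass_a_mid {'side': [(0.83, [319, 296, 18, 24])], 'top': [(0.58, [367, 238, 15, 14])]}
   brass [53.07 -9.57] yaw 15.3 err 0.611 ['top', 'side']
      only top [53.27 -9.69] 20.3
      only side [53.06 -9.57] 16.1
cork_mid {'side': [(0.88, [211, 222, 18, 24])], 'top': [(0.76, [241, 279, 16, 17]), (0.67, [162, 235, 84, 67])]}
   cork [43.62 17.99] yaw 10.2 err 0.508 ['top', 'side']
      only top [43.74 17.93] 13.2
      only side [43.5  17.99] 17.4
   cork [50.46 41.18] yaw 7.4 err 0.931 ['top']
tray_green {'side': [(0.7, [368, 248, 99, 76])], 'top': [(0.59, [329, 172, 84, 61])]}
   tray [68.37 -0.84] yaw 175.5 err 0.109 ['top', 'side']
tray_blue {'side': [(0.95, [398, 420, 142, 120])], 'top': [(0.92, [481, 248, 86, 58])]}
   tray [ 51.11 -34.47] yaw 182.9 err 0.095 ['top', 'side']
tray_wood {'side': [(0.8, [223, 171, 88, 52])], 'top': [(0.68, [231, 164, 38, 35]), (0.63, [161, 234, 84, 65])]}
   tray [74.31 21.97] yaw 125.3 err 2.883 ['top']
   tray [53.61 35.79] yaw 194.7 err 0.104 ['top', 'side']
rabbit_pot {'side': [(0.77, [315, 166, 37, 51])], 'top': [(0.83, [231, 165, 35, 34])]}
   rabbit [68.93 21.02] yaw 11.4 err 0.532 ['top', 'side']
      only top [68.64 20.65] 13.2
      only side [69.17 21.74] 26.3
0.9
```

```bash
python3 - <<'E'
from h import *
ims={n:bot.grab_frame(n) for n in C}
A=find("foot_b_mid","foot",minc=.05); B=find("brass_b_mid","brass",hz=.02,minc=.05)
np.save("fr.npy",np.stack([ims["side"],ims["top"]]))
for n in C:
    im=cv2.resize(ims[n],None,fx=3,fy=3,interpolation=cv2.INTER_CUBIC)[:,:,::-1].copy()
    for m,L in(("foot",A),("brass",B)):
        for p in L:
            k=(cv2.resize(render(n,m,p),None,fx=3,fy=3)>.5).astype(np.uint8)
            cv2.drawContours(im,cv2.findContours(k,0,2)[0],-1,(0,255,0),1)
    im=im[600:1200,550:1350] if n=="side" else im[600:900,650:1350]
    cv2.imwrite(f"pics/{n}1.png",im)
E
```

```text
foot_b_mid {'side': [(0.55, [269, 239, 30, 36])], 'top': [(0.73, [289, 238, 22, 31]), (0.44, [413, 277, 36, 16])]}
   foot [52.58  8.36] yaw 208.5 err 0.382 ['top', 'side']
      only top [52.62  8.22] 206.5
      only side [52.53  8.49] 214.0
   foot [ 44.68 -19.28] yaw 98.0 err 0.113 ['top']
brass_b_mid {'side': [(0.86, [248, 274, 17, 29])], 'top': [(0.69, [321, 277, 18, 15]), (0.16, [233, 166, 36, 37])]}
   brass [44.72  0.93] yaw -0.4 err 0.383 ['top', 'side']
      only top [44.92  0.89] -5.8
      only side [44.58  0.99] 3.7
   brass [69.55 22.74] yaw -10.6 err 0.767 ['top']
```

View pics/side1.png

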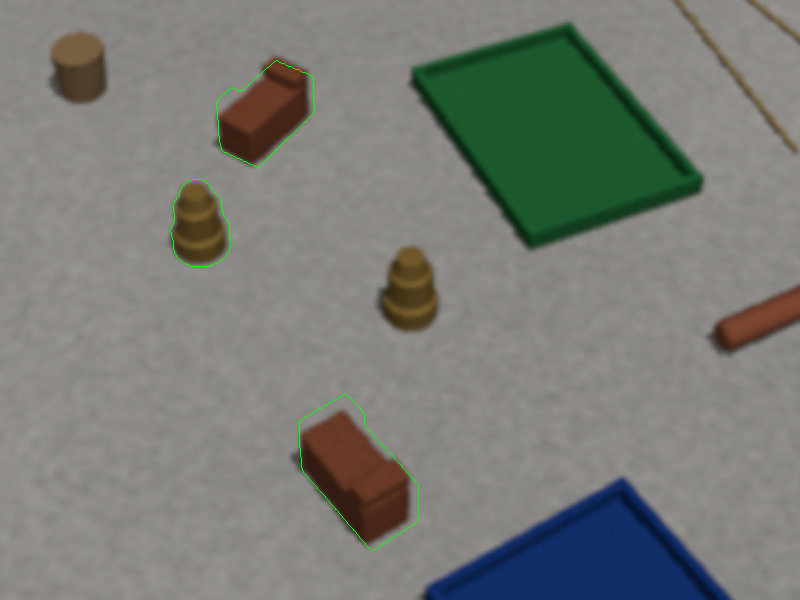

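View pics/top1.png

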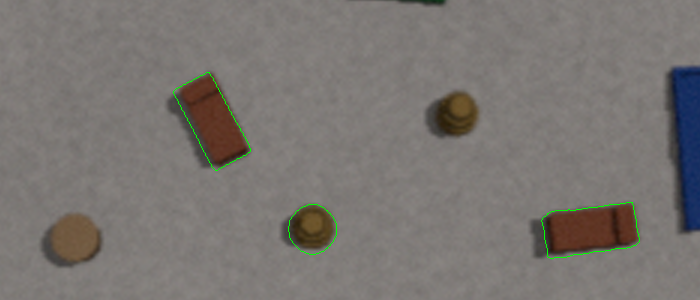

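Lips: the left foot's lip points to +x,+y (yaw ≈ 28°), and the lower foot's points to -y (≈ 276°). I'll refine all five with colour masks.

```bash
cat >> h.py <<'E'
def cmask(im,n,m,p,z=0,hue=None):
    k=render(n,m,p,z)>.5; k=cv2.dilate(k.astype(np.uint8),np.ones((13,13)))
    g=cv2.cvtColor(im,cv2.COLOR_RGB2LAB).astype(float)
    s=np.hypot(g[:,:,1]-128,g[:,:,2]-128)
    r=(s>12)&(k>0)
    num,l,st,_=cv2.connectedComponentsWithStats(r.astype(np.uint8)); 
    return (l==1+np.argmax(st[1:,4])).astype(float)
def refine(ims,m,p,z=0):
    ks={n:cmask(ims[n],n,m,p,z) for n in ims}
    q,e=fit(m,ks,p,[p[2]],z); print(m,np.round(q[:2]*100,2),round(np.degrees(q[2]),1),round(e,3),{n:int(k.sum()) for n,k in ks.items()})
    for n in ks:
        r,_=fit(m,{n:ks[n]},q,[q[2]],z); print("   only",n,np.round(r[:2]*100,2),round(np.degrees(r[2]),1))
    return q
E
python3 - <<'E'
from h import *
f=np.load("fr.npy"); ims={"side":f[0],"top":f[1]}
L=[("foot",[.446,-.191,np.radians(276)]),("foot",[.526,.083,np.radians(28)]),("brass",[.531,-.096,0]),("brass",[.447,.009,0]),("cork",[.436,.18,0])]
R=[(m,refine(ims,m,p)) for m,p in L]
T=[[.684,-.008,np.radians(-4.5)],[.511,-.345,np.radians(3)],[.536,.358,np.radians(14.7)]]
R+=[("tray",np.array(t)) for t in T]
for n in C:
    im=cv2.resize(ims[n],None,fx=3,fy=3,interpolation=cv2.INTER_CUBIC)[:,:,::-1].copy()
    for m,p in R:
        k=(cv2.resize(render(n,m,p),None,fx=3,fy=3)>.5).astype(np.uint8)
        cv2.drawContours(im,cv2.findContours(k,0,2)[0],-1,(0,255,0),1)
    cv2.imwrite(f"pics/{n}2.png",im[600:1200,550:1350] if n=="side" else cv2.resize(im[400:900,350:1600],(800,320),interpolation=cv2.INTER_AREA))
E
```

```text
foot [ 44.71 -19.14] 274.7 0.595 {'side': 912, 'top': 364}
   only side [ 44.54 -18.93] 269.1
   only top [ 44.86 -19.27] 282.8
foot [52.54  8.15] 30.9 0.573 {'side': 618, 'top': 353}
   only side [52.35  8.35] 38.6
   only top [52.58  8.14] 25.2
brass [53.14 -9.64] 7.3 0.742 {'side': 382, 'top': 146}
   only side [53.17 -9.41] 6.2
   only top [53.14 -9.64] 7.4
brass [44.78  0.94] 6.0 0.741 {'side': 348, 'top': 148}
   only side [44.8   1.07] 2.2
   only top [44.78  0.94] 6.0
cork [43.84 17.92] 10.8 0.748 {'side': 305, 'top': 194}
   only side [43.8 18.2] 15.0
   only top [43.84 17.92] 11.0
```

View pics/side2.png

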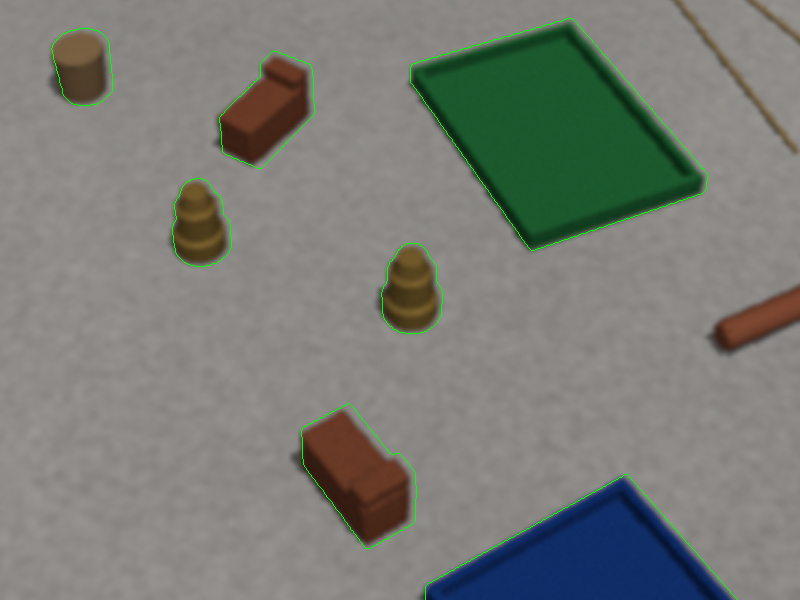

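View pics/top2.png

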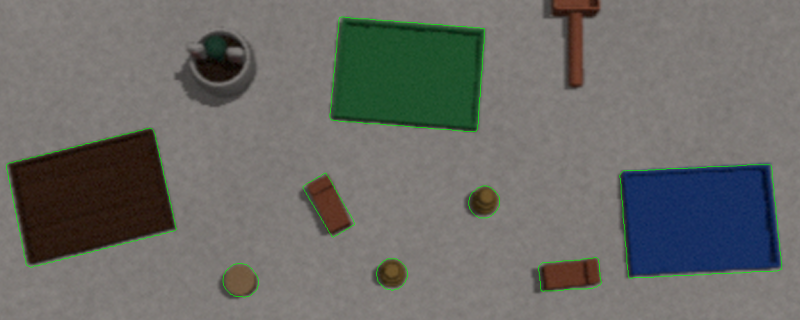

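```bash
python3 -m crank '{"travel":[[2.2,3.4,-0.6],[4.5,6.8,-1.2],[6.8,10.2,-1.8],[9,13.6,-2.4],[11.3,17,-3],[13.5,20.4,-3.6],[15.8,23.8,-4.2],[18,27.2,-4.8]],"rot":[[0,0,6.6],[0,0,13.2],[0,0,19.8],[0,0,26.4],[0,0,33],[0,0,39.6],[0,0,46.2],[0,0,52.8]]}' 0.3 30
python3 -m crank '{"travel":[[2.2,3.4,-1],[4.5,6.8,-2],[6.8,10.2,-3],[9,13.7,-4],[9.1,13.7,-4],[9.1,13.7,-4]],"rot":[[0,0,6.7],[0,0,13.4],[0,0,20.1],[0,0,26.8],[0,0,26.8],[0,0,26.8]]}'
python3 -c "
from workcell import bot;import numpy as np
s=bot.observe();print(s['clock'],s['position'],np.degrees(s['tool_rot']),s['qpos'].round(2),s['grip_width'],s['force'])"
```

```text
clock: 2.0
position: [0.3569, -0.3263, 0.2559]
tool_rot: [3.141, 0.0, 1.212]
force: [1.5, -0.3, -0.1]
grip_width: 0.0558
clock: 2.6
position: [0.4475, -0.19, 0.2157]
tool_rot: [-3.141, -0.0, 1.676]
force: [0.2, -0.6, 0.3]
grip_width: 0.0554
2.6 [ 0.44751224 -0.19001428  0.21571563] [-1.79983607e+02 -1.98054928e-02  9.60491935e+01] [ 0.63  0.46 -0.46  2.02  0.3   0.72  0.09] 0.055406458694684864 [ 0.19535818 -0.58658539  0.30114459]
```

```bash
python3 -m crank '{"travel":[[0,-0.1,-3.5],[0,-0.1,-7],[0,-0.1,-10],[0,-0.1,-12.2],[0,-0.1,-13.4],[0,-0.1,-13.9],[0,-0.1,-13.9]],"rot":[[0,0,0],[0,0,0],[0,0,0],[0,0,0],[0,0,0],[0,0,0],[0,0,0]]}'
python3 -m crank '{"travel":[[0,0,0],[0,0,0],[0,0,0],[0,0,0],[0,0,0],[0,0,0],[0,0,0],[0,0,0]],"rot":[[0,0,0],[0,0,0],[0,0,0],[0,0,0],[0,0,0],[0,0,0],[0,0,0],[0,0,0]]}' -1 30
python3 -c "
from workcell import bot;import cv2
cv2.imwrite('pics/s3.png',bot.grab_frame('side')[200:,:,::-1])"
```

```text
clock: 3.3
position: [0.4471, -0.1921, 0.0771]
tool_rot: [-3.142, 0.0, 1.674]
force: [-0.5, 0.1, 0.9]
grip_width: 0.0557
clock: 4.1
position: [0.4475, -0.192, 0.0779]
tool_rot: [3.14, 0.001, 1.675]
force: [-0.5, -0.4, 8.2]
grip_width: 0.0276
```

View pics/s3.png

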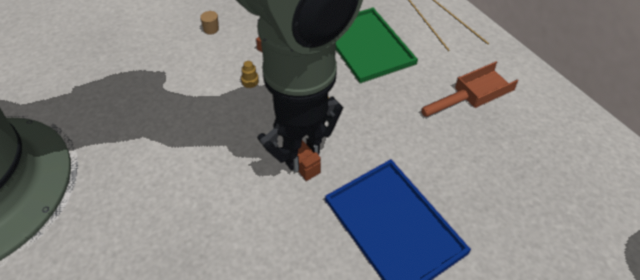

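```bash
python3 -m crank '{"travel":[[0,0,1],[0,0,4],[0,0,8],[2,1,12],[5,3,14],[9,5.5,14],[13,8,14],[17,10.5,14]],"rot":[[0,0,0],[0,0,0],[0,0,0],[0,0,-2],[0,0,-4],[0,0,-6],[0,0,-8],[0,0,-10.5]]}'
python3 -m crank '{"travel":[[3,2,0],[5.5,3.5,0],[6.4,4.1,-2],[6.4,4.1,-5],[6.4,4.1,-8],[6.4,4.1,-10],[6.4,4.1,-10]],"rot":[[0,0,0],[0,0,0],[0,0,0],[0,0,0],[0,0,0],[0,0,0],[0,0,0]]}'
python3 -c "
from workcell import bot;import cv2
for n in ('side','top'):cv2.imwrite('pics/%s4.png'%n,bot.grab_frame(n)[80:380,200:520,::-1])"
```

```text
clock: 4.95
position: [0.6184, -0.0857, 0.2185]
tool_rot: [3.141, -0.0, 1.49]
force: [0.4, 0.1, -0.6]
grip_width: 0.0276
clock: 5.65
position: [0.6798, -0.0457, 0.1152]
tool_rot: [-3.138, -0.0, 1.492]
force: [-0.3, 1.3, -1.0]
grip_width: 0.0273
```

View pics/side4.png

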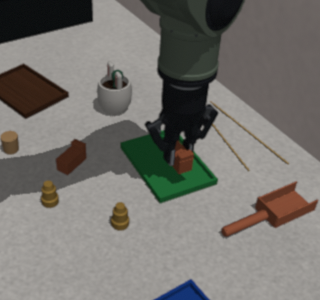

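View pics/top4.png

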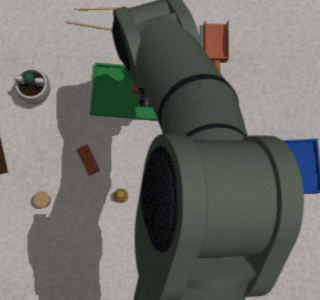

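```bash
python3 -m crank '{"travel":[[0,0,-1.2],[0,0,-2.2],[0,0,-2.8],[0,0,-3.0],[0,0,-3.1],[0,0,-3.1]],"rot":[[0,0,0],[0,0,0],[0,0,0],[0,0,0],[0,0,0],[0,0,0]]}'
```

```text
clock: 6.35
position: [0.6813, -0.0456, 0.086]
tool_rot: [3.142, -0.0, 1.492]
force: [0.5, 0.6, -0.5]
grip_width: 0.0274
```

```bash
python3 -m crank '{"travel":[[0,0,-0.15],[0,0,-0.3],[0,0,-0.3]],"rot":[[0,0,0],[0,0,0],[0,0,0]]}'
```

```text
clock: 6.65
position: [0.6813, -0.0456, 0.083]
tool_rot: [3.141, -0.0, 1.492]
force: [0.3, 0.2, -0.5]
grip_width: 0.0275
```

```bash
python3 -m crank '{"travel":[[0,0,-0.1],[0,0,-0.1],[0,0,-0.1]],"rot":[[0,0,0],[0,0,0],[0,0,0]]}'
python3 -m crank '{"travel":[[0,0,-0.1],[0,0,-0.1],[0,0,-0.1]],"rot":[[0,0,0],[0,0,0],[0,0,0]]}'
```

```text
clock: 6.95
position: [0.6813, -0.0456, 0.0829]
tool_rot: [3.141, 0.0, 1.492]
force: [-6.4, 0.2, 15.6]
grip_width: 0.0276
clock: 7.25
position: [0.6813, -0.0456, 0.0829]
tool_rot: [3.141, 0.0, 1.492]
force: [-12.3, 0.7, 30.1]
grip_width: 0.0276
```

Contact at z=.083. I'll back off and release.

```bash
python3 -m crank '{"travel":[[0,0,0.18],[0,0,0.18]],"rot":[[0,0,0],[0,0,0]]}'
python3 -m crank '{"travel":[[0,0,0],[0,0,0.1],[0,0,0.3],[0,0,2],[0,0,5],[0,0,9],[0,0,13],[0,0,13]],"rot":[[0,0,0],[0,0,0],[0,0,0],[0,0,0],[0,0,0],[0,0,0],[0,0,0],[0,0,0]]}' -0.05
```

```text
clock: 7.45
position: [0.6813, -0.0457, 0.083]
tool_rot: [3.141, 0.0, 1.492]
force: [-0.9, 0.2, -0.8]
grip_width: 0.0274
clock: 8.25
position: [0.6833, -0.0455, 0.2198]
tool_rot: [3.133, -0.001, 1.491]
force: [-0.2, -0.1, -0.0]
grip_width: 0.0408
```

```bash
python3 -m crank '{"travel":[[-2,1.7,0],[-4,3.4,0],[-6,5,0],[-8,6.7,0],[-10,8.3,0],[-12,10,0],[-14,11.5,0],[-15.5,12.7,0]],"rot":[[0,0,-7.2],[0,0,-14.4],[0,0,-21.6],[0,0,-28.8],[0,0,-36],[0,0,-43.2],[0,0,-50.4],[0,0,-57.5]]}' 0.3
python3 -c "
from workcell import bot;import cv2
for n in ('side','top'):cv2.imwrite('pics/%s5.png'%n,bot.grab_frame(n)[80:380,200:520,::-1])"
python3 -m crank '{"travel":[[0,0,0],[0,0,0]],"rot":[[0,0,0],[0,0,0]]}'
```

```text
clock: 9.05
position: [0.5251, 0.0824, 0.2136]
tool_rot: [-3.141, -0.001, 0.484]
force: [-0.0, 0.4, 0.4]
grip_width: 0.0557
clock: 9.35
position: [0.5268, 0.0809, 0.2131]
tool_rot: [3.141, -0.001, 0.489]
force: [0.3, 0.1, 0.4]
grip_width: 0.0555
```

View pics/side5.png

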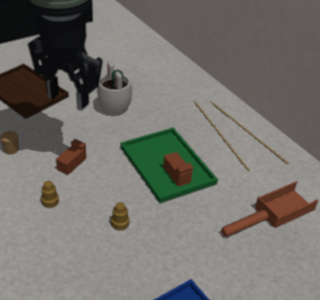

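View pics/top5.png

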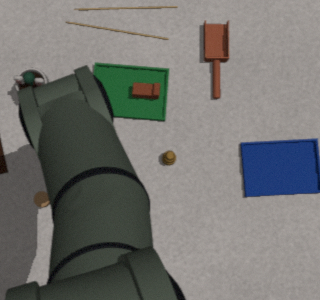

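Foot A sits flat in the tray (crop ≈178,168). Next, foot B.

```bash
python3 -m crank '{"travel":[[0,0,-3.5],[0,0,-7],[0,0,-10],[0,0,-12],[0,0,-13],[0,0,-13.3],[0,0,-13.3]],"rot":[[0,0,0],[0,0,0],[0,0,0],[0,0,0],[0,0,0],[0,0,0],[0,0,0]]}'
python3 -m crank '{"travel":[[0,0,0],[0,0,0],[0,0,0],[0,0,0],[0,0,0],[0,0,0],[0,0,0],[0,0,0]],"rot":[[0,0,0],[0,0,0],[0,0,0],[0,0,0],[0,0,0],[0,0,0],[0,0,0],[0,0,0]]}' -1 30
```

```text
clock: 10.05
position: [0.5266, 0.0811, 0.08]
tool_rot: [3.142, -0.0, 0.488]
force: [-0.1, -0.4, 0.3]
grip_width: 0.0555
clock: 10.85
position: [0.5267, 0.0814, 0.0807]
tool_rot: [3.141, -0.002, 0.488]
force: [-1.1, -0.2, 6.8]
grip_width: 0.0273
```

```bash
python3 -m crank '{"travel":[[0,0,1],[0,0,4],[0,0,8],[2,-0.5,12],[5,-1.5,14],[8,-2.5,14],[11,-3.5,14],[14,-4.5,14]],"rot":[[0,0,0],[0,0,0],[0,0,7],[0,0,14],[0,0,21],[0,0,28],[0,0,35],[0,0,42]]}'
python3 -m crank '{"travel":[[1,-0.3,0],[2,-0.6,0],[2.1,-0.6,-2],[2.1,-0.6,-5],[2.1,-0.6,-8],[2.1,-0.6,-10.5],[2.1,-0.6,-12],[2.1,-0.6,-12]],"rot":[[0,0,7.5],[0,0,15.5],[0,0,15.5],[0,0,15.5],[0,0,15.5],[0,0,15.5],[0,0,15.5],[0,0,15.5]]}'
```

```text
clock: 11.65
position: [0.6672, 0.0355, 0.2213]
tool_rot: [3.14, -0.0, 1.226]
force: [-0.6, 0.7, -0.8]
grip_width: 0.0271
clock: 12.45
position: [0.6864, 0.0302, 0.0986]
tool_rot: [-3.139, 0.001, 1.492]
force: [-0.5, -0.0, -1.0]
grip_width: 0.0275
```

```bash
python3 -m crank '{"travel":[[0,0,-0.5],[0,0,-0.9],[0,0,-1.2],[0,0,-1.2],[0,0,-1.2]],"rot":[[0,0,0],[0,0,0],[0,0,0],[0,0,0],[0,0,0]]}'
```

```text
clock: 12.95
position: [0.6873, 0.0303, 0.088]
tool_rot: [3.141, -0.0, 1.492]
force: [0.4, 0.7, -1.0]
grip_width: 0.0275
```

```bash
python3 -m crank '{"travel":[[0,0,-0.1],[0,0,-0.2],[0,0,-0.2]],"rot":[[0,0,0],[0,0,0],[0,0,0]]}';python3 -m crank '{"travel":[[0,0,-0.05],[0,0,-0.05]],"rot":[[0,0,0],[0,0,0]]}'
```

```text
clock: 13.25
position: [0.6873, 0.0303, 0.0858]
tool_rot: [3.141, -0.0, 1.492]
force: [-0.5, -0.1, 0.1]
grip_width: 0.0274
clock: 13.45
position: [0.6873, 0.0303, 0.0858]
tool_rot: [3.141, 0.0, 1.492]
force: [-2.5, 0.1, 8.4]
grip_width: 0.0272
```

```bash
python3 -m crank '{"travel":[[0,0,0.05],[0,0,0.1],[0,0,0.3],[0,0,2],[0,0,5],[0,0,9],[0,0,13],[0,0,13]],"rot":[[0,0,0],[0,0,0],[0,0,0],[0,0,0],[0,0,0],[0,0,0],[0,0,0],[0,0,0]]}' -0.05
python3 -m crank '{"travel":[[-3,-2.5,0],[-6,-5,0],[-9,-7.4,0],[-12,-9.8,0],[-15,-12,0],[-15.6,-12.6,0],[-15.6,-12.6,0]],"rot":[[0,0,0],[0,0,0],[0,0,0],[0,0,0],[0,0,0],[0,0,0],[0,0,0]]}' 0.4
python3 - <<'E'
from h import *
ims={n:bot.grab_frame(n) for n in C}
for n in C: cv2.imwrite(f'pics/{n}6.png',ims[n][80:380,200:520,::-1])
print(bot.observe()["position"])
E
```

```text
clock: 14.25
position: [0.6892, 0.0308, 0.2223]
tool_rot: [3.133, -0.002, 1.492]
force: [1.0, 0.8, -0.1]
grip_width: 0.0404
clock: 14.95
position: [0.5307, -0.0968, 0.2161]
tool_rot: [3.141, 0.001, 1.49]
force: [0.7, -0.5, 0.4]
grip_width: 0.06
[ 0.53207594 -0.09499782  0.21581153]
```

View pics/side6.png

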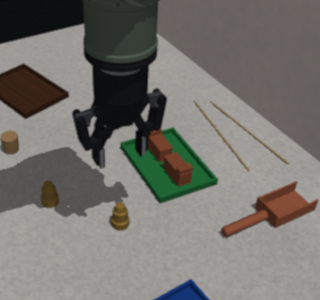

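View pics/top6.png

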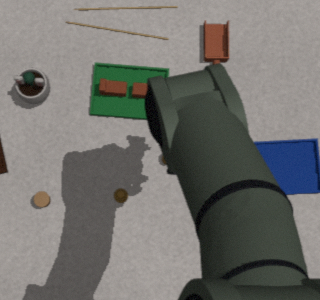

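Both feet lie flat in the green tray with a gap. Next, brass A.

```bash
python3 -m crank '{"travel":[[0,-0.1,-3.5],[0,-0.1,-7],[0,-0.1,-10],[0,-0.1,-11.8],[0,-0.1,-12.3],[0,-0.1,-12.5],[0,-0.1,-12.5]],"rot":[[0,0,0],[0,0,0],[0,0,0],[0,0,0],[0,0,0],[0,0,0],[0,0,0]]}'
python3 -m crank '{"travel":[[0,0,0],[0,0,0],[0,0,0],[0,0,0],[0,0,0],[0,0,0],[0,0,0],[0,0,0]],"rot":[[0,0,0],[0,0,0],[0,0,0],[0,0,0],[0,0,0],[0,0,0],[0,0,0],[0,0,0]]}' -1 25
python3 - <<'E'
from h import *
cv2.imwrite('pics/side7.png',cv2.resize(bot.grab_frame('side')[200:350,240:400,::-1],None,fx=4,fy=4))
E
```

```text
clock: 15.75
position: [0.5319, -0.0962, 0.0908]
tool_rot: [3.141, -0.0, 1.492]
force: [0.6, 0.5, 1.3]
grip_width: 0.0598
clock: 16.55
position: [0.5316, -0.0968, 0.091]
tool_rot: [3.14, 0.0, 1.492]
force: [-0.9, -0.6, 8.3]
grip_width: 0.0249
```

View pics/side7.png

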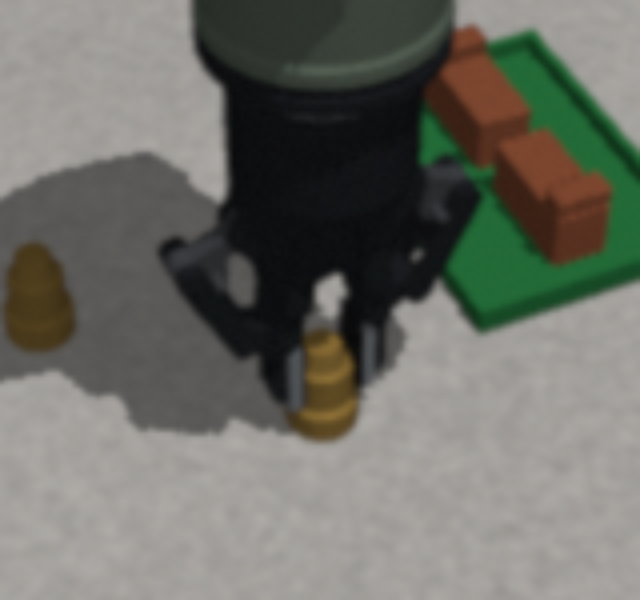

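```bash
python3 -m crank '{"travel":[[0,0,1],[0,0,4],[0,0,8],[0,-2,11],[-0.5,-6,12],[-0.7,-10,12],[-1,-14,12],[-1.2,-18,12]],"rot":[[0,0,0],[0,0,0],[0,0,0],[0,0,0],[0,0,0],[0,0,2],[0,0,4],[0,0,6]]}'
python3 -m crank '{"travel":[[-0.3,-4,0],[-0.6,-8,0],[-0.7,-10.6,0],[-0.7,-10.6,-3],[-0.7,-10.6,-6],[-0.7,-10.6,-9],[-0.7,-10.6,-10.2],[-0.7,-10.6,-10.2]],"rot":[[0,0,1],[0,0,1],[0,0,1],[0,0,1],[0,0,1],[0,0,1],[0,0,1],[0,0,1]]}'
python3 -m crank '{"travel":[[0,0,-0.5],[0,0,-0.9],[0,0,-0.9],[0,0,-0.9]],"rot":[[0,0,0],[0,0,0],[0,0,0],[0,0,0]]}'
python3 - <<'E'
from h import *
cv2.imwrite('pics/side8.png',cv2.resize(bot.grab_frame('side')[280:480,300:500,::-1],None,fx=3,fy=3))
E
```

```text
clock: 17.4
position: [0.5187, -0.2784, 0.2113]
tool_rot: [3.141, 0.001, 1.598]
force: [0.8, 0.5, -0.9]
grip_width: 0.0245
clock: 18.2
position: [0.5117, -0.3823, 0.1075]
tool_rot: [-3.14, -0.001, 1.614]
force: [-0.5, -0.8, -0.6]
grip_width: 0.0247
clock: 18.6
position: [0.5124, -0.3828, 0.0998]
tool_rot: [3.141, 0.001, 1.614]
force: [0.4, 0.2, 0.1]
grip_width: 0.0246
```

View pics/side8.png

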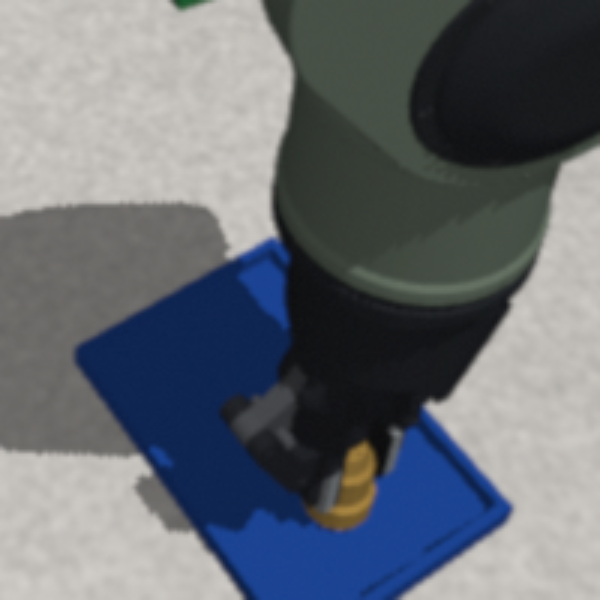

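```bash
python3 -m crank '{"travel":[[0,0,-0.2],[0,0,-0.3],[0,0,-0.3]],"rot":[[0,0,0],[0,0,0],[0,0,0]]}';python3 -m crank '{"travel":[[0,0,-0.1],[0,0,-0.1]],"rot":[[0,0,0],[0,0,0]]}'
```

```text
clock: 18.95
position: [0.5122, -0.3827, 0.0961]
tool_rot: [-3.141, 0.0, 1.614]
force: [0.4, -0.2, -0.2]
grip_width: 0.0246
clock: 19.15
position: [0.5122, -0.3827, 0.096]
tool_rot: [-3.142, 0.0, 1.614]
force: [-5.0, 1.7, 13.7]
grip_width: 0.0247
```

```bash
python3 -m crank '{"travel":[[0,0,0.08],[0,0,0.08],[0,0,0.2],[0,0,2],[0,0,5],[0,0,9],[0,0,12],[0,0,12]],"rot":[[0,0,0],[0,0,0],[0,0,0],[0,0,0],[0,0,0],[0,0,0],[0,0,0],[0,0,0]]}' -0.05
python3 -m crank '{"travel":[[-0.6,4,0],[-1.3,8,0],[-2,12,0],[-2.6,16,0],[-3.2,20,0],[-3.9,24,0],[-4.6,28,0],[-5.2,32,0]],"rot":[[0,0,0],[0,0,0],[0,0,0],[0,0,0],[0,0,0],[0,0,0],[0,0,0],[0,0,0]]}' 0.4
python3 -m crank '{"travel":[[-0.6,4,0],[-1.2,7.2,0],[-1.2,7.2,0],[-1.2,7.2,0]],"rot":[[0,0,0],[0,0,0],[0,0,0],[0,0,0]]}'
python3 - <<'E'
from h import *
cv2.imwrite('pics/side9.png',bot.grab_frame('side')[180:480,150:500,::-1])
E
```

```text
clock: 19.95
position: [0.5136, -0.3834, 0.2208]
tool_rot: [3.136, 0.004, 1.614]
force: [0.3, 0.7, -0.1]
grip_width: 0.0405
clock: 20.75
position: [0.4596, -0.0612, 0.2159]
tool_rot: [3.141, 0.0, 1.614]
force: [0.2, 0.8, -0.2]
grip_width: 0.0598
clock: 21.15
position: [0.4482, 0.0097, 0.2157]
tool_rot: [3.141, 0.0, 1.616]
force: [-0.5, -0.8, 0.4]
grip_width: 0.06
```

View pics/side9.png

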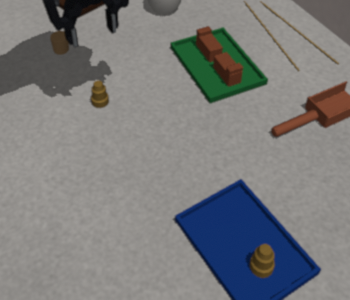

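Brass A stands upright in the blue tray (crop ≈263,260). Next, brass B.

```bash
python3 -m crank '{"travel":[[0,0,-3.5],[0,0,-7],[0,0,-10],[0,0,-11.8],[0,0,-12.3],[0,0,-12.5],[0,0,-12.5]],"rot":[[0,0,0],[0,0,0],[0,0,0],[0,0,0],[0,0,0],[0,0,0],[0,0,0]]}'
python3 -m crank '{"travel":[[0,0,0],[0,0,0],[0,0,0],[0,0,0],[0,0,0],[0,0,0],[0,0,0],[0,0,0]],"rot":[[0,0,0],[0,0,0],[0,0,0],[0,0,0],[0,0,0],[0,0,0],[0,0,0],[0,0,0]]}' -1 25
```

```text
clock: 21.9
position: [0.4485, 0.009, 0.0908]
tool_rot: [3.141, 0.0, 1.613]
force: [0.3, -0.4, 0.7]
grip_width: 0.0599
clock: 22.7
position: [0.4485, 0.0092, 0.0909]
tool_rot: [3.141, 0.0, 1.614]
force: [-1.3, -0.6, 11.3]
grip_width: 0.0248
```

```bash
python3 -m crank '{"travel":[[0,0,1],[0,0,4],[0,0,8],[0.5,-2,11],[1,-6,12],[2,-10,12],[3,-14,12],[4,-18,12]],"rot":[[0,0,0],[0,0,0],[0,0,0],[0,0,0],[0,0,0],[0,0,0],[0,0,0],[0,0,0]]}'
python3 -m crank '{"travel":[[0.7,-4,0],[1.4,-8,0],[2,-12,0],[2.1,-13.6,-1],[2.1,-13.6,-4],[2.1,-13.6,-8],[2.1,-13.6,-10.2],[2.1,-13.6,-10.2]],"rot":[[0,0,0],[0,0,0],[0,0,0],[0,0,0],[0,0,0],[0,0,0],[0,0,0],[0,0,0]]}'
python3 -m crank '{"travel":[[0,0,-0.5],[0,0,-0.9],[0,0,-0.9],[0,0,-0.9]],"rot":[[0,0,0],[0,0,0],[0,0,0],[0,0,0]]}'
python3 - <<'E'
from h import *
cv2.imwrite('pics/side10.png',cv2.resize(bot.grab_frame('side')[280:480,300:500,::-1],None,fx=3,fy=3))
E
```

```text
clock: 23.5
position: [0.4882, -0.1724, 0.2113]
tool_rot: [3.141, 0.0, 1.614]
force: [0.0, 0.2, -0.6]
grip_width: 0.0247
clock: 24.3
position: [0.5079, -0.3055, 0.106]
tool_rot: [-3.138, -0.003, 1.615]
force: [-0.3, 0.5, -0.8]
grip_width: 0.0244
clock: 24.7
position: [0.5095, -0.3068, 0.1]
tool_rot: [3.141, 0.001, 1.614]
force: [-1.0, -0.0, -0.5]
grip_width: 0.0249
```

View pics/side10.png

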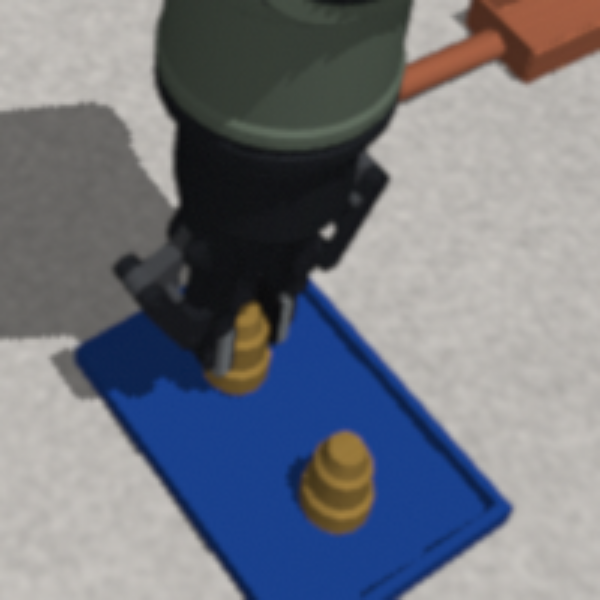

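```bash
python3 -m crank '{"travel":[[0,0,-0.2],[0,0,-0.3],[0,0,-0.3]],"rot":[[0,0,0],[0,0,0],[0,0,0]]}';python3 -m crank '{"travel":[[0,0,-0.1],[0,0,-0.1]],"rot":[[0,0,0],[0,0,0]]}'
```

```text
clock: 25.05
position: [0.5091, -0.3066, 0.0961]
tool_rot: [-3.141, -0.0, 1.614]
force: [-1.0, -0.3, -0.1]
grip_width: 0.0246
clock: 25.25
position: [0.5093, -0.3067, 0.0959]
tool_rot: [3.142, 0.0, 1.614]
force: [-4.8, 1.8, 14.8]
grip_width: 0.0247
```

```bash
python3 -m crank '{"travel":[[0,0,0.08],[0,0,0.08],[0,0,0.2],[0,0,2],[0,0,5],[0,0,9],[0,0,12],[0,0,12]],"rot":[[0,0,0],[0,0,0],[0,0,0],[0,0,0],[0,0,0],[0,0,0],[0,0,0],[0,0,0]]}' -0.05
python3 -m crank '{"travel":[[-0.6,4,0],[-1.2,8,0],[-1.8,12,0],[-2.4,16,0],[-3,20,0],[-3.6,24,0],[-4.2,28,0],[-4.8,32,0]],"rot":[[0,0,0],[0,0,0],[0,0,0],[0,0,0],[0,0,0],[0,0,0],[0,0,0],[0,0,0]]}' 0.5
python3 -m crank '{"travel":[[-0.6,4,0],[-1.2,8,0],[-1.8,12,0],[-2.3,15.5,0],[-2.3,16.7,0],[-2.3,16.7,0],[-2.3,16.7,0]],"rot":[[0,0,0],[0,0,0],[0,0,0],[0,0,0],[0,0,0],[0,0,0],[0,0,0]]}'
```

```text
clock: 26.05
position: [0.5105, -0.3073, 0.2191]
tool_rot: [3.137, 0.003, 1.614]
force: [0.3, 0.5, 0.6]
grip_width: 0.0406
clock: 26.85
position: [0.4605, 0.0148, 0.2148]
tool_rot: [-3.141, -0.0, 1.614]
force: [1.0, -0.6, 0.1]
grip_width: 0.0646
clock: 27.55
position: [0.4382, 0.1794, 0.2148]
tool_rot: [-3.141, 0.001, 1.614]
force: [1.0, -0.4, 0.3]
grip_width: 0.0638
```

```bash
python3 -m crank '{"travel":[[0,0,-3.5],[0,0,-7],[0,0,-10],[0,0,-12],[0,0,-12.8],[0,0,-13.1],[0,0,-13.1]],"rot":[[0,0,0],[0,0,0],[0,0,0],[0,0,0],[0,0,0],[0,0,0],[0,0,0]]}'
python3 -m crank '{"travel":[[0,0,0],[0,0,0],[0,0,0],[0,0,0],[0,0,0],[0,0,0],[0,0,0],[0,0,0]],"rot":[[0,0,0],[0,0,0],[0,0,0],[0,0,0],[0,0,0],[0,0,0],[0,0,0],[0,0,0]]}' -1 20
python3 - <<'E'
from h import *
cv2.imwrite('pics/side11.png',cv2.resize(bot.grab_frame('side')[130:280,130:330,::-1],None,fx=4,fy=4))
E
```

```text
clock: 28.25
position: [0.4385, 0.1799, 0.0846]
tool_rot: [3.141, 0.0, 1.613]
force: [-0.9, 0.1, 0.4]
grip_width: 0.0641
clock: 29.05
position: [0.4385, 0.1804, 0.0848]
tool_rot: [3.141, -0.0, 1.614]
force: [-0.6, -1.9, 8.5]
grip_width: 0.0334
```

View pics/side11.png

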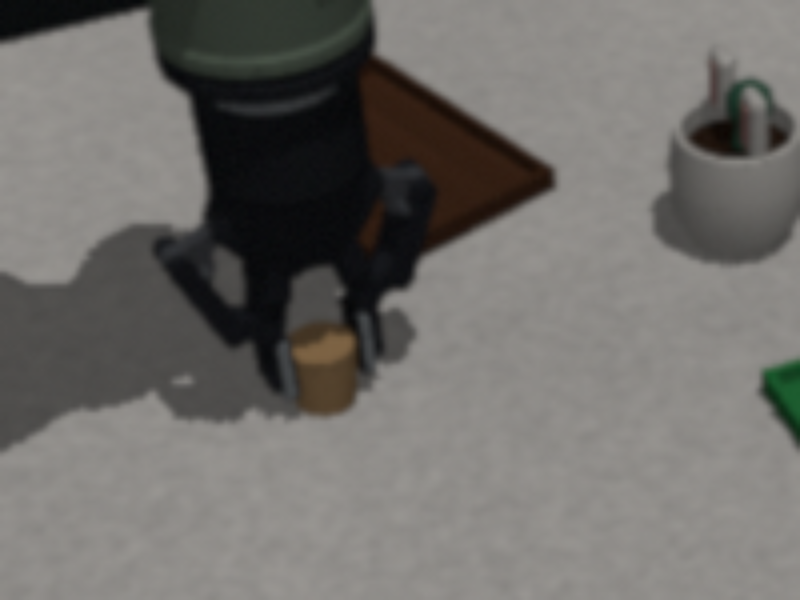

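```bash
python3 -m crank '{"travel":[[0,0,1],[0,0,4],[0,0,8],[1,2,11],[3,5.5,12],[5,9,12],[7,12.5,12],[9,16,12]],"rot":[[0,0,0],[0,0,0],[0,0,0],[0,0,2],[0,0,4],[0,0,6],[0,0,8],[0,0,10]]}'
python3 -m crank '{"travel":[[0.8,1.8,0],[0.8,1.8,-2],[0.8,1.8,-5],[0.8,1.8,-8],[0.8,1.8,-10.2],[0.8,1.8,-11],[0.8,1.8,-11]],"rot":[[0,0,2],[0,0,2],[0,0,2],[0,0,2],[0,0,2],[0,0,2],[0,0,2]]}'
python3 - <<'E'
from h import *
cv2.imwrite('pics/side12.png',cv2.resize(bot.grab_frame('side')[80:230,130:330,::-1],None,fx=4,fy=4))
E
```

```text
clock: 29.9
position: [0.5289, 0.3415, 0.2054]
tool_rot: [3.141, -0.0, 1.79]
force: [0.6, -0.1, -0.1]
grip_width: 0.0334
clock: 30.6
position: [0.5359, 0.3582, 0.0941]
tool_rot: [-3.14, 0.0, 1.823]
force: [0.7, 0.8, 0.3]
grip_width: 0.0335
```

View pics/side12.png

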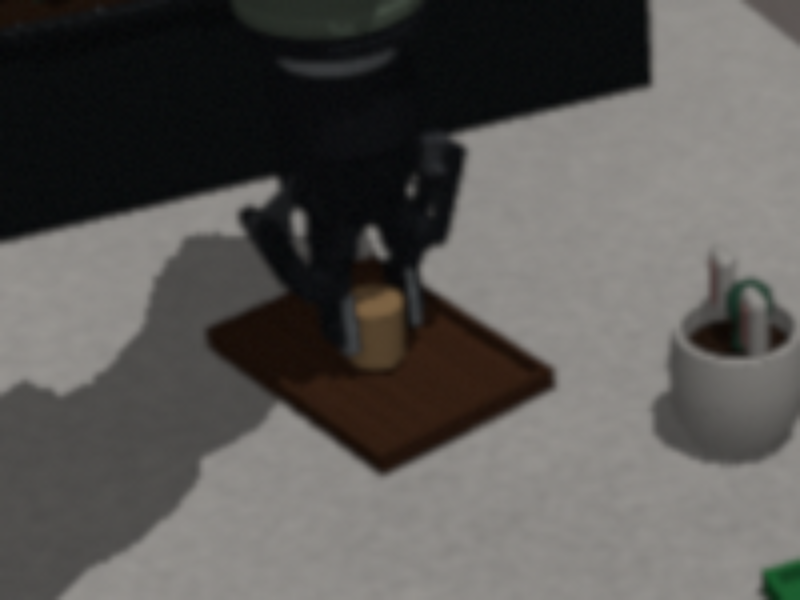

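```bash
python3 -m crank '{"travel":[[0,0,-0.2],[0,0,-0.35],[0,0,-0.35],[0,0,-0.35]],"rot":[[0,0,0],[0,0,0],[0,0,0],[0,0,0]]}';python3 -m crank '{"travel":[[0,0,-0.08],[0,0,-0.08]],"rot":[[0,0,0],[0,0,0]]}'
```

```text
clock: 31.05
position: [0.5363, 0.3584, 0.0911]
tool_rot: [3.141, -0.0, 1.823]
force: [-0.5, 0.1, -0.4]
grip_width: 0.0333
clock: 31.25
position: [0.5362, 0.3585, 0.0901]
tool_rot: [3.141, -0.0, 1.823]
force: [-0.1, -0.2, 3.1]
grip_width: 0.0336
```

Contact. Releasing and retreating.

```bash
python3 -m crank '{"travel":[[0,0,0],[0,0,0],[0,0,0.1],[0,0,1.5],[0,0,4.5],[0,0,8.5],[0,0,12],[0,0,14]],"rot":[[0,0,0],[0,0,0],[0,0,0],[0,0,0],[0,0,0],[0,0,0],[0,0,0],[0,0,0]]}' 0.2
python3 -m crank '{"travel":[[-2,-3,1],[-4,-6,2],[-6,-10,3],[-7.5,-14,4],[-8.5,-18,4],[-8.5,-21,4],[-8.5,-22,4],[-8.5,-22,4]],"rot":[[0,0,0],[0,0,0],[0,0,0],[0,0,0],[0,0,0],[0,0,0],[0,0,0],[0,0,0]]}'
python3 - <<'E'
from h import *
for n in C: cv2.imwrite(f'pics/{n}13.png',bot.grab_frame(n)[:,:,::-1])
E
```

```text
clock: 32.05
position: [0.5365, 0.3589, 0.234]
tool_rot: [3.138, -0.001, 1.824]
force: [0.2, 0.4, 0.3]
grip_width: 0.051
clock: 32.85
position: [0.4514, 0.1373, 0.2707]
tool_rot: [3.141, 0.001, 1.821]
force: [-0.9, 1.1, 0.1]
grip_width: 0.0509
```

View pics/side13.png

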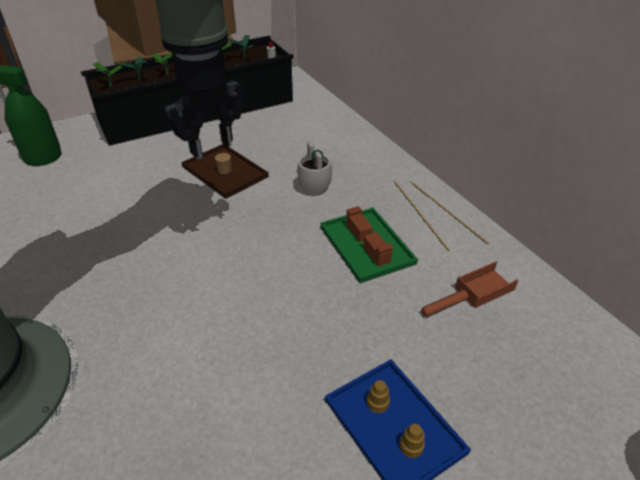

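View pics/top13.png

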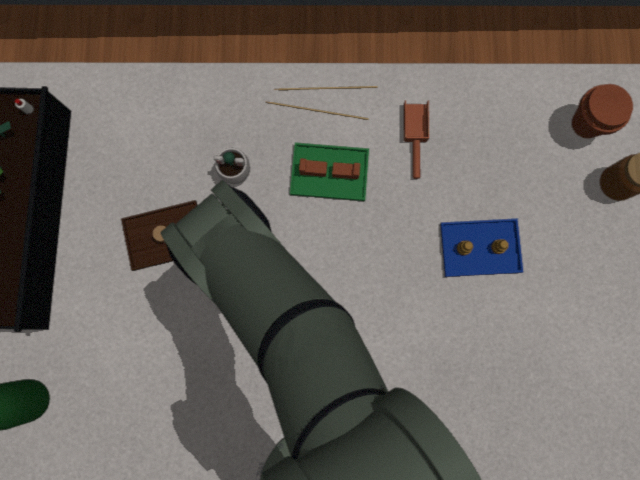

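All five pieces are in their trays: cork at (223,163), feet at (358,222) and (378,248), and brass at (378,396) and (413,440) in the side view. The rabbit is unmoved.

```bash
python3 -c "
from workcell import bot
print(bot.job_done()); print(bot.observe()['clock'])"
```

```text
the job is handed in; nothing more can be done
None
the job is handed in; nothing more can be done
```

I sorted all five pieces in the order asked: both pot feet into the green tray, both brass connectors into the blue tray, then the cork into the wooden tray. I handed the job in at about 33 s of the 131 s allowed.

- **Placement:** I lowered each piece until the force reading showed it touching the tray floor, then released it. The highest force I read was about 30 N, when the first foot touched down.
- **Final check:** in the last side and top pictures the feet lie flat, lip up, with a gap between them. The connectors and the cork stand upright, clear of the rims, and the arm is touching nothing. The rabbit pot sits at the same place in the picture as at the start.
- **Disagreements:** early on, the detection networks found only one of each pair at a time. They also reported the wooden tray as cork and the rabbit pot as a tray. I compared those reports with the pictures and discarded the wrong ones. The two cameras also disagreed on the feet's angle by up to about 14°; I used values in between, and both grasps held squarely.
- **Not checked:** I judged the final picture by eye and did not re-measure the final positions by calibration.

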